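# Index the carving stand to 120 degrees

## Robot

A 6-joint arm with a two-finger parallel gripper is mounted at the origin on the work surface. World frame = base frame: x ahead of the robot, y to its left, z up, the work surface at z = 0. Lengths are in m, angles in rad, forces in N, time in s.
With the tool pointing down it reaches from about 0.3 to 0.95 m from the base axis. Payload 3.1 kg.
Tool frame: the origin (TCP) lies at the very end of the fingers, on their centre line; the grasp point (between the pads) lies 19 mm behind it (tcp_to_grasp is the z of the grasp point in the tool frame, in m); z points along the fingers, x is the direction in which the jaws open and shut, and the axes are right-handed (so a half turn about z gives the same grasp; the last joint's range is limited). The gripper opens to 85 mm and grips with 20 to 120 N. Pads are 22 mm wide; open, the fingers measure 114 mm over their backs; the gripper's body (76 mm by 85 mm) begins 54 mm behind the grasp point. The pads swing forward as they close: fully open they stand 13 mm farther back than shut.
Start: joints at [1.16, 0.308, 1.634, -0, 1.2, -0.07], TCP at [0.209, 0.589, 0.231] pointing down, gripper open.
Joint ranges: [-3.06, 3.06], [-0.79, 1.96], [0.05, 2.63], [-1.19, 4.34], [0.05, 2.64], [-2.94, 2.94]. Speed limits (rad/s): [2.79, 2.79, 3.14, 3.14, 3.14, 3.14].

## Interface

Orientations are given as [roll, pitch, yaw] about the fixed x, y, z axes, in that order (R = Rz(yaw) Ry(pitch) Rx(roll)).
In Python, from workcell import sense, snapshot, camera_model, job_done, tcp_to_grasp gives the robot as it stands.
- The arm moves only by the tool play_rows, never from a script. Its argument "moves" is a list of rows, each an object of numbers: "x", "y", "z": the shift along the world's x, y, z in cm; "ax", "ay", "az": the turn, a rotation vector about the world's x, y, z in degrees; "claw": the opening, from -1 (shut) to 1 (fully open). A call has 1 to 20 rows; each row is the pose to reach, as a shift and turn from the pose commanded when the call began; what a row does not reach only later rows make up. A row lasts 1/12 s, in which the tool goes at most 41.7 mm and 7.16 degrees, less where a joint would pass 70% of its speed; a pose out of reach is approached as far as the arm can. A call with a gripper value outside its range is refused whole. The fingers move at their own pace and stop on an object; "squeeze" is the grip in N (left out, the last holds). Time passes only in rows, so rows that repeat a pose let the fingers close. It gives the time, the measured TCP pose, the force and the opening at its end, in the units of the state.
- sense(): the state, without advancing time (a new reading comes with each control period).
- snapshot(name): name is "scene" or "side" or "wrist"; returns the picture (384x512x3 uint8, red, green, blue); there is no depth.
- camera_model(name): a dict with "intrinsics" (3x3 intrinsics, pixels), "k1" (the pictures are not rectified: a ray, as slopes to the right and down, at radius r is drawn at 1 + k1 r^2 times it, then the intrinsics apply), "rvec" (rotation vector, rad) and "tvec" (3), from world to camera coordinates, as OpenCV has them. Camera axes: x right, y down, z forward; pixel columns grow to the right and rows downward; lengths in m; the calibration is good to about 2 mm. A picture is of the moment at which its call begins: read the wrist's pose just before it. camera_model takes no time and is no camera call; for the wrist camera it gives the pose at the moment of the call.
- job_done(): hands the job in, once; it reports no verdict.
The state is a dict: "t": time; "q": joint angles; "qd": joint speeds; "effort": joint torques, N m; "position": TCP position; "tcp_rot": TCP orientation; "contact_force": force on the tool from outside, world axes, zero at the start; "torque": the same for the moment, N m; "finger_gap": opening from 0.0 (shut) to 1.0 (fully open).
Only numpy, scipy, OpenCV 4.12 (cv2) and the standard library are available. Lean on these libraries where they do the work, as an engineer would, in place of code of your own. Each camera call takes 0.05 s, during which the arm holds its last target. There are 200 camera calls.

## Task

Set the carving stand that holds the dark walnut bowl to 120 degrees for the next carved flute: turn its handle anticlockwise (seen from above), counting the clicks, until the yellow pointer arm rests in the fourth stop after the red zero mark (stops are 30 degrees apart). Then let go. Leave the other stand, with the pale bowl, at the stop where it is.

Things in the scene. Friction and masses are not known exactly. Their poses are not given: they have to be found in the camera images.
- walnut_stand: Fixed base of the stand with the dark brown bowl: dark disc, 156 mm diameter, 14 mm high. Origin on the bench, on the upright turning axis (z). On its top, 65 mm from the axis, a red dot (zero) along its x axis, then six white dots every 30 degrees anticlockwise from above (90 degrees along y). Yaw varies up to 0.7 rad either way. The bowl over it: 82 mm diameter, rim 88 mm above the bench.
- walnut_swivel (a joint): Angle of that stand's turning head, rad: 0 with the arm over the red dot, growing anticlockwise seen from above; 120 degrees is 2.094. Spring detents every pi/6 from 0 to pi. Leaving a stop takes about 0.35 N m (3 to 4 N at the knob); past half way it snaps on to the next stop by itself. Starts at 0, 30 or 60 degrees.
- walnut_knob (a point): Centre of its handle: an upright round black knob that spins freely on its pin, 24 mm diameter, from 62 to 106 mm above the bench (this point at 84 mm), 105 mm from the axis, at the end of a yellow arm (14 mm wide, top 34 mm above the bench), the pointer: at joint angle q it lies at angle q from the base's x axis. 50 mm free between knob and bowl.
- maple_knob (a point): Centre of the knob of the other stand, which is alike but holds a pale bowl. Leave it at the stop where it is (any of the seven at the start).
Things that resemble listed ones, but are neither listed nor needed, are in the scene too. Leave any blue look-alike of the walnut_stand alone.

How it is judged:
By the outcome, as a careful person would: the job done as asked, in the order asked, and still so for the second after the job is handed in, with the robot touching nothing.
It also fails if it takes over 38 s, if anything falls off the work surface, if the arm or the gripper's body presses on something with over 40 N, if the wrist force passes 120 N, or if a joint passes its speed limit or range.

## Working session

There is one attempt and no reset: what is moved stays moved. The work goes in short steps, Python scripts to look and compute and a tool call to move; the robot and the scene stay as the last step left them, time stands still between calls to the robot, and variables do not carry over. Pictures are saved under pics/ and viewed, about 8 in all and at most 12, crops included, and the job is handed in when it is done.

Besides the shell and the picture viewer there is one more tool, called after ">>>" in YAML: its name, and indented under it one key for each argument. play_rows: Moves the arm, as the interface text tells. Its arguments: {"type":"object","properties":{"moves":{"type":"array"},"squeeze":{"type":"number"}},"required":["moves"]}

```bash
mkdir -p pics; ls
python3 - <<'E'
from workcell import *
import cv2,numpy as np
a=snapshot("scene");b=snapshot("side")
cv2.imwrite("pics/scene0.png",a[...,::-1]);cv2.imwrite("pics/side0.png",b[...,::-1])
for n in("scene","side"):print(camera_model(n))
print(sense(),tcp_to_grasp)
E
```

```text
pics
{'intrinsics': array([[425.51598256,   0.        , 254.41421316],
       [  0.        , 425.51598256, 192.53782273],
       [  0.        ,   0.        ,   1.        ]]), 'k1': -0.0669132728167373, 'rvec': array([ 1.48723044,  1.76578199, -0.96582493]), 'tvec': array([-0.01839082, -0.19514641,  1.49290078])}
{'intrinsics': array([[468.78928052,   0.        , 259.89061774],
       [  0.        , 468.78928052, 196.79298118],
       [  0.        ,   0.        ,   1.        ]]), 'k1': -0.17907837915383212, 'rvec': array([ 2.37551225, -0.57539853,  0.21490251]), 'tvec': array([-0.35852917,  0.26381057,  1.18891959])}
{'t': 0.1, 'q': array([ 1.16029337e+00,  3.08933952e-01,  1.63506854e+00, -6.77973912e-06,
        1.19974076e+00, -6.97064804e-02]), 'qd': array([ 0.00078739, -0.0021538 , -0.00272162, -0.00051456,  0.00060164,
       -0.00039367]), 'effort': array([ 4.58114869e-05, -4.16405082e+01, -2.77643842e+01, -1.38864425e-04,
        3.98478907e-03, -1.25955131e-05]), 'position': array([0.20862446, 0.58834203, 0.23014755]), 'tcp_rot': array([-3.14144916e+00,  2.14581164e-03,  1.23000247e+00]), 'contact_force': array([ 0.42948778,  0.20088465, -0.49398106]), 'torque': array([ 0.06175587,  0.02554895, -0.02759485]), 'finger_gap': 0.9980501357361766} -0.0187
```

View pics/scene0.png

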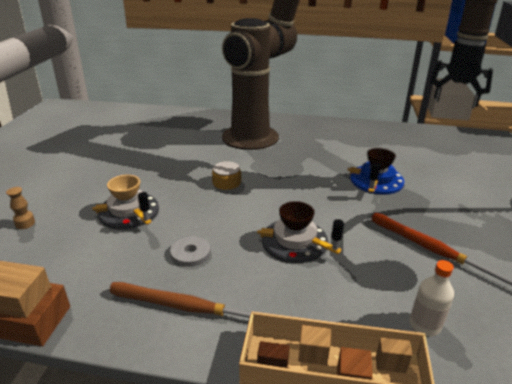

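View pics/side0.png

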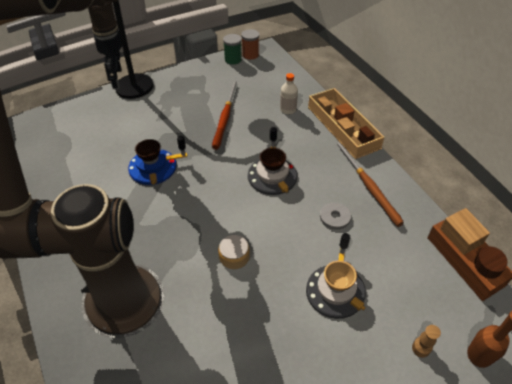

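The scene picture shows three candidates:
- Dark disc with a dark bowl at scene (297,235), side (272,170).
- Blue disc with a dark bowl at scene (378,175), the look-alike.
- Dark disc with a pale bowl at scene (127,205), the maple stand.

The first fits because it has a dark base and a walnut bowl. I'll confirm it in an enlarged crop.

Run:
```python
import cv2,numpy as np
a=cv2.imread("pics/scene0.png")[190:275,245:360];b=cv2.imread("pics/side0.png")[115:205,235:315]
f=lambda i:cv2.resize(i,(400,int(i.shape[0]*400/i.shape[1])),interpolation=cv2.INTER_CUBIC)
a,b=f(a),f(b);h=max(len(a),len(b))
p=lambda i:cv2.copyMakeBorder(i,0,h-len(i),0,0,cv2.BORDER_CONSTANT)
cv2.imwrite("pics/crop1.png",np.hstack([p(a),p(b)]))
```

```text
(no output)
```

View pics/crop1.png

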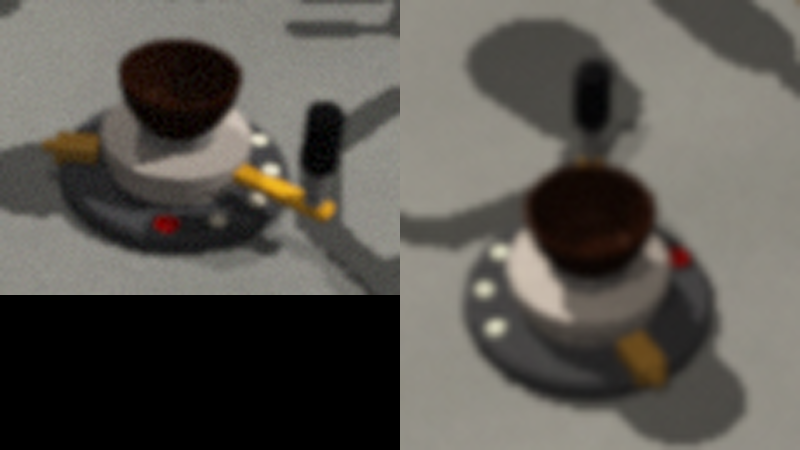

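The crop confirms it: dark disc, dark bowl, red dot at scene (293,255) and side (291,166), knob at scene (338,230) and side (274,134). The short brown stub opposite is a counterweight. Next I triangulate the points.

```bash
cat > h.py <<'E'
import numpy as np,cv2
from workcell import camera_model
def ray(cam,uv):
    m=camera_model(cam) if isinstance(cam,str) else cam
    R=cv2.Rodrigues(m["rvec"])[0]
    d=cv2.undistortPoints(np.array([[uv]],float),m["intrinsics"],np.array([m["k1"],0,0,0.]))[0,0]
    return -R.T@m["tvec"],R.T@np.array([d[0],d[1],1])
def plane(cam,uv,z):
    o,d=ray(cam,uv);return o+d*(z-o[2])/d[2]
def tri(c):
    A=0;b=0
    for cam,uv in c:
        o,d=ray(cam,uv);d/=np.linalg.norm(d);P=np.eye(3)-np.outer(d,d);A=A+P;b=b+P@o
    x=np.linalg.solve(A,b)
    return x,[np.linalg.norm((np.eye(3)-np.outer(d,d)/(d@d))@(x-o)) for o,d in (ray(*k) for k in c)]
E
python3 - <<'E'
from h import *
from scipy.optimize import least_squares
np.set_printoptions(precision=4,suppress=True)
sc=[(293,254.7,0),(307.7,253,30),(319.5,247.5,60),(322.6,239.2,90),(319.8,230.3,120)]
print("red tri",tri([("scene",sc[0][:2]),("side",(291,166.4))]))
k=tri([("scene",(337.6,230)),("side",(273.6,134.2))]);print("knob",k)
sd=[(255,165.4),(251.8,172.8),(254.2,180.4)]
P=np.array([plane("scene",p[:2],.014)[:2] for p in sc]);S=np.array([plane("side",p,.014)[:2] for p in sd])
print(P,S)
rs=plane("side",(291,166.4),.014)[:2]
for off in(90,120):
  def f(v):
    g=lambda a:v[:2]+.065*np.c_[np.cos(v[2]+np.radians(a)),np.sin(v[2]+np.radians(a))]
    return np.r_[P-g(np.array([p[2] for p in sc])),S-g(np.array([0,30,60])+off),[rs-g(np.array([0]))[0]]].ravel()
  r=least_squares(f,[P[:,0].mean()-.06,P[:,1].mean(),0.]);v=r.x;w=k[0][:2]-v[:2]
  print(off,v,np.abs(r.fun).max(),"knob r,q",np.hypot(*w),np.degrees(np.arctan2(w[1],w[0])-v[2]))
# scene-only mask of maple & blue
for n,uv in(("maple",(127,210)),("blue",(378,181))):print(n,plane("scene",uv,.014)[:2])
for n,uv in(("mapleknob",(143,202)),):print(n,plane("scene",uv,.084)[:2])
E
```

```text
red tri (array([0.6186, 0.207 , 0.0122]), [np.float64(0.0028962869747831146), np.float64(0.002896286974782927)])
knob (array([0.6038, 0.2977, 0.082 ]), [np.float64(0.0022650756651496754), np.float64(0.0022650756651496603)])
[[0.618  0.2093]
 [0.6066 0.2411]
 [0.5829 0.2664]
 [0.5513 0.2724]
 [0.518  0.2646]] [[0.5188 0.2579]
 [0.4953 0.2337]
 [0.4875 0.2015]]
90 [0.5532 0.197  0.2139] 0.020558869881977304 knob r,q 0.11271280616582624 51.06883718051052
120 [0.5528 0.2055 0.0383] 0.005849497831796141 knob r,q 0.10535912649685528 58.89610388189037
maple [ 0.5193 -0.2249]
blue [0.2546 0.4215]
mapleknob [ 0.5751 -0.1489]
```

The base axis is at (0.553, 0.2055) with yaw about 2°. The knob is at (0.604, 0.298, 0.082), radius 0.105, so the joint stands at 60° and needs two clicks. I'll move above the knob with the jaws along world x, then check with the wrist camera.

>>> play_rows:
  moves:
    - {"x": 3, "y": -2, "az": -6}
    - {"x": 6, "y": -4.4, "az": -12}
    - {"x": 9, "y": -6.6, "az": -18}
    - {"x": 12, "y": -8.9, "az": -24}
    - {"x": 15, "y": -11, "az": -30}
    - {"x": 18, "y": -13.3, "az": -36}
    - {"x": 21, "y": -15.5, "az": -42}
    - {"x": 24, "y": -17.7, "az": -48}
    - {"x": 27, "y": -20, "az": -54}
    - {"x": 30, "y": -22.2, "az": -60}
    - {"x": 33, "y": -24.4, "az": -66}
    - {"x": 36, "y": -26.6, "az": -70}
    - {"x": 38, "y": -28, "az": -70}
    - {"x": 39.3, "y": -29.1, "az": -70}
    - {"x": 39.3, "y": -29.1, "az": -70}
    - {"x": 39.3, "y": -29.1, "az": -70}
    - {"x": 39.3, "y": -29.1, "az": -70}

```text
validation failed for argument at $.mo...
```

Run:
```python
from h import *
from workcell import *
import pickle
m=camera_model("wrist");a=snapshot("wrist");pickle.dump(m,open("w1.pkl","wb"))
cv2.imwrite("pics/w1.png",a[...,::-1]);print(sense()["position"],sense()["tcp_rot"])
o,d=ray(m,(256,192));print(o,d)
R=cv2.Rodrigues(m["rvec"])[0]
def proj(p): return cv2.projectPoints(np.array([p],float),m["rvec"],m["tvec"],m["intrinsics"],np.array([m["k1"],0,0,0.]))[0].ravel()
print("pred knob top",proj((.603,.298,.106)),"pred bottom",proj((.603,.298,.062)))
```

```text
[0.20867355 0.58845776 0.23030157] [-3.14147382e+00  1.80763984e-03  1.23001342e+00]
[0.14048346 0.61199022 0.37071425] [ 0.25068022 -0.08215652 -0.96471826]
pred knob top [136.85323134 565.13618201] pred bottom [148.07031991 520.73292558]
```

View pics/w1.png

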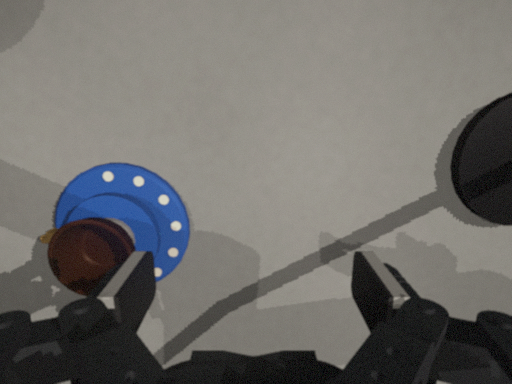

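The move was refused, so this wrist picture shows only the blue look-alike at (120,225) from the start pose. I'll resend it with all the keys in each row.

>>> play_rows:
  moves:
    - {"x": 6, "y": -4.4, "z": 0, "ax": 0, "ay": 0, "az": -12, "claw": 1}
    - {"x": 12, "y": -8.9, "z": 0, "ax": 0, "ay": 0, "az": -24, "claw": 1}
    - {"x": 18, "y": -13.3, "z": 0, "ax": 0, "ay": 0, "az": -36, "claw": 1}
    - {"x": 24, "y": -17.7, "z": 0, "ax": 0, "ay": 0, "az": -48, "claw": 1}
    - {"x": 30, "y": -22.2, "z": 0, "ax": 0, "ay": 0, "az": -60, "claw": 1}
    - {"x": 36, "y": -26.6, "z": 0, "ax": 0, "ay": 0, "az": -70, "claw": 1}
    - {"x": 39.3, "y": -29.1, "z": 0, "ax": 0, "ay": 0, "az": -70, "claw": 1}
    - {"x": 39.3, "y": -29.1, "z": 0, "ax": 0, "ay": 0, "az": -70, "claw": 1}
    - {"x": 39.3, "y": -29.1, "z": 0, "ax": 0, "ay": 0, "az": -70, "claw": 1}
    - {"x": 39.3, "y": -29.1, "z": 0, "ax": 0, "ay": 0, "az": -70, "claw": 1}
    - {"x": 39.3, "y": -29.1, "z": 0, "ax": 0, "ay": 0, "az": -70, "claw": 1}
    - {"x": 39.3, "y": -29.1, "z": 0, "ax": 0, "ay": 0, "az": -70, "claw": 1}
    - {"x": 39.3, "y": -29.1, "z": 0, "ax": 0, "ay": 0, "az": -70, "claw": 1}
    - {"x": 39.3, "y": -29.1, "z": 0, "ax": 0, "ay": 0, "az": -70, "claw": 1}
    - {"x": 39.3, "y": -29.1, "z": 0, "ax": 0, "ay": 0, "az": -70, "claw": 1}
    - {"x": 39.3, "y": -29.1, "z": 0, "ax": 0, "ay": 0, "az": -70, "claw": 1}
    - {"x": 39.3, "y": -29.1, "z": 0, "ax": 0, "ay": 0, "az": -70, "claw": 1}
  squeeze: 20

```text
t: 1.57
position: [0.6006, 0.2992, 0.2312]
tcp_rot: [-3.142, 0.001, 0.01]
contact_force: [0.3, -0.3, 1.0]
finger_gap: 1.001
```

Run:
```python
from h import *
from workcell import *
m=camera_model("wrist");a=snapshot("wrist")
cv2.imwrite("pics/w2.png",a[...,::-1])
def proj(p): return cv2.projectPoints(np.array([p],float),m["rvec"],m["tvec"],m["intrinsics"],np.array([m["k1"],0,0,0.]))[0].ravel()
print("top",proj((.603,.298,.106)),"bottom",proj((.603,.298,.062)),"red",proj((.6178,.208,.014)))
import pickle;pickle.dump(m,open("w2.pkl","wb"))
```

```text
top [258.43970655 190.4837737 ] bottom [257.78989663 178.50192959] red [268.83853681 244.45025282]
```

View pics/w2.png

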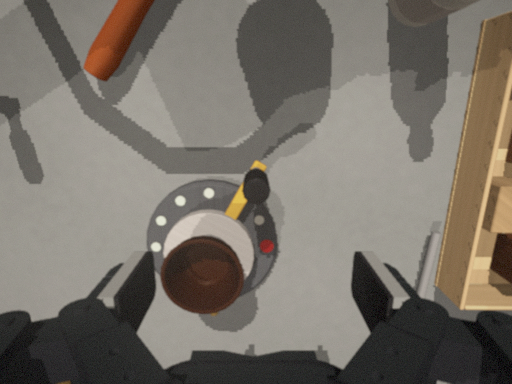

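The wrist view shows the red dot at (267,246), the 30° dot at (259,219) and the arm over 60°. The 90°–180° dots run on anticlockwise from (209,193), and the knob is at (257,186), close to where I predicted. So the start is 60°. I'll refine with this view.

Run:
```python
from h import *
import pickle
from scipy.optimize import least_squares
from scipy.ndimage import label,center_of_mass
m=pickle.load(open("w2.pkl","rb"));a=cv2.imread("pics/w2.png")[...,::-1].astype(int)
hsv=cv2.cvtColor(a.astype(np.uint8),cv2.COLOR_RGB2HSV)
r=np.zeros(a.shape[:2],bool);r[150:300,140:290]=1
red=(a[...,0]>110)&(a[...,1]<50)&(a[...,2]<60)&r
c=[(np.argwhere(red).mean(0)[::-1],0)]
for uv,an in(((259,219),30),((209,193),90),((180,201),120),((161,220),150),((156,246),180)):
    w=a[uv[1]-6:uv[1]+7,uv[0]-6:uv[0]+7].sum(2).astype(float);k=np.clip(w-np.percentile(w,80),0,None)
    k=(w>(w.max()+np.median(w))/2);p=np.argwhere(k).mean(0);c.append((np.array([uv[0]-6+p[1],uv[1]-6+p[0]]),an))
P=np.array([plane(m,u,.014)[:2] for u,_ in c]);A=np.radians([x for _,x in c])
f=lambda v:(P-v[:2]-.065*np.c_[np.cos(v[2]+A),np.sin(v[2]+A)]).ravel()
s=least_squares(f,[.553,.2055,.04]);print(s.x,np.abs(s.fun).max())
blk=(a.max(2)<45)&r;blk[205:]=0;blk[:,:235]=0
n,l,st,ce=cv2.connectedComponentsWithStats(blk.astype(np.uint8));i=1+np.argmax(st[1:,4]);print(st[i],ce[i])
k,e=tri([("scene",(337.6,230)),("side",(273.6,134.2)),(m,ce[i])]);print(k,e,plane(m,ce[i],.09))
w=k[:2]-s.x[:2];print(np.hypot(*w),np.degrees(np.arctan2(w[1],w[0])-s.x[2]))
for q in(60,75,90,105,120):
    t=s.x[2]+np.radians(q);print(q,s.x[:2]+.105*np.array([np.cos(t),np.sin(t)]))
```

```text
[0.54998873 0.20524022 0.01923532] 0.00046325343447488343
[257 171   9   8  22] [261.13636364 174.95454545]
[0.60472527 0.30104574 0.08011227] [np.float64(0.0038960748382563374), np.float64(0.003456531186568949), np.float64(0.004435510518227499)] [0.60541925 0.30764942 0.09      ]
0.11033942419216534 59.157284578301514
60 [0.60073    0.29716585]
75 [0.57520893 0.30716637]
90 [0.54796914 0.31022079]
105 [0.52086699 0.30612096]
120 [0.49574943 0.29514627]
```

The dot fit is good to 0.5 mm: axis (0.550, 0.205), yaw 0.02. That puts the knob at (0.601, 0.297). The black mask caught only a sliver of the knob, so I use the dots instead. Now I descend and close gently.

>>> play_rows:
  moves:
    - {"x": 0, "y": -0.2, "z": -3, "ax": 0, "ay": 0, "az": 0, "claw": 1}
    - {"x": 0, "y": -0.2, "z": -6, "ax": 0, "ay": 0, "az": 0, "claw": 1}
    - {"x": 0, "y": -0.2, "z": -9, "ax": 0, "ay": 0, "az": 0, "claw": 1}
    - {"x": 0, "y": -0.2, "z": -12, "ax": 0, "ay": 0, "az": 0, "claw": 1}
    - {"x": 0, "y": -0.2, "z": -14.5, "ax": 0, "ay": 0, "az": 0, "claw": 1}
    - {"x": 0, "y": -0.2, "z": -16.3, "ax": 0, "ay": 0, "az": 0, "claw": 1}
    - {"x": 0, "y": -0.2, "z": -16.3, "ax": 0, "ay": 0, "az": 0, "claw": 1}
    - {"x": 0, "y": -0.2, "z": -16.3, "ax": 0, "ay": 0, "az": 0, "claw": 1}

```text
t: 2.28
position: [0.6003, 0.2964, 0.0672]
tcp_rot: [3.141, 0.003, 0.01]
contact_force: [0.3, 0.2, 0.2]
finger_gap: 1.001
```

>>> play_rows:
  moves:
    - {"x": 0, "y": 0, "z": 0, "ax": 0, "ay": 0, "az": 0, "claw": 0}
    - {"x": 0, "y": 0, "z": 0, "ax": 0, "ay": 0, "az": 0, "claw": -0.3}
    - {"x": 0, "y": 0, "z": 0, "ax": 0, "ay": 0, "az": 0, "claw": -0.6}
    - {"x": 0, "y": 0, "z": 0, "ax": 0, "ay": 0, "az": 0, "claw": -0.6}
    - {"x": 0, "y": 0, "z": 0, "ax": 0, "ay": 0, "az": 0, "claw": -0.6}
    - {"x": 0, "y": 0, "z": 0, "ax": 0, "ay": 0, "az": 0, "claw": -0.6}
    - {"x": 0, "y": 0, "z": 0, "ax": 0, "ay": 0, "az": 0, "claw": -0.6}
    - {"x": 0, "y": 0, "z": 0, "ax": 0, "ay": 0, "az": 0, "claw": -0.6}
    - {"x": 0, "y": 0, "z": 0, "ax": 0, "ay": 0, "az": 0, "claw": -0.6}
    - {"x": 0, "y": 0, "z": 0, "ax": 0, "ay": 0, "az": 0, "claw": -0.6}
  squeeze: 20

```text
t: 3.12
position: [0.6028, 0.2963, 0.0695]
tcp_rot: [-3.141, -0.002, 0.008]
contact_force: [-1.2, -0.3, 5.2]
finger_gap: 0.274
```

Gripped: the gap is about 23 mm against a 24 mm knob. Now I turn the first click, to 90°.

>>> play_rows:
  moves:
    - {"x": -0.6, "y": 0.3, "z": 0, "ax": 0, "ay": 0, "az": 0, "claw": -0.6}
    - {"x": -1.2, "y": 0.6, "z": 0, "ax": 0, "ay": 0, "az": 0, "claw": -0.6}
    - {"x": -1.9, "y": 0.8, "z": 0, "ax": 0, "ay": 0, "az": 0, "claw": -0.6}
    - {"x": -2.5, "y": 1.0, "z": 0, "ax": 0, "ay": 0, "az": 0, "claw": -0.6}
    - {"x": -3.2, "y": 1.1, "z": 0, "ax": 0, "ay": 0, "az": 0, "claw": -0.6}
    - {"x": -3.9, "y": 1.2, "z": 0, "ax": 0, "ay": 0, "az": 0, "claw": -0.6}
    - {"x": -4.6, "y": 1.3, "z": 0, "ax": 0, "ay": 0, "az": 0, "claw": -0.6}
    - {"x": -5.3, "y": 1.3, "z": 0, "ax": 0, "ay": 0, "az": 0, "claw": -0.6}
    - {"x": -5.3, "y": 1.3, "z": 0, "ax": 0, "ay": 0, "az": 0, "claw": -0.6}
    - {"x": -5.3, "y": 1.3, "z": 0, "ax": 0, "ay": 0, "az": 0, "claw": -0.6}
    - {"x": -5.3, "y": 1.3, "z": 0, "ax": 0, "ay": 0, "az": 0, "claw": -0.6}

```text
t: 4.03
position: [0.5494, 0.3094, 0.0695]
tcp_rot: [-3.141, -0.002, 0.009]
contact_force: [2.1, -0.9, 6.9]
finger_gap: 0.272
```

The first click is in and the forces are small. Now the second click, to 120°, measured from the 90° command.

>>> play_rows:
  moves:
    - {"x": -0.7, "y": 0, "z": 0, "ax": 0, "ay": 0, "az": 0, "claw": -0.6}
    - {"x": -1.4, "y": -0.1, "z": 0, "ax": 0, "ay": 0, "az": 0, "claw": -0.6}
    - {"x": -2.0, "y": -0.2, "z": 0, "ax": 0, "ay": 0, "az": 0, "claw": -0.6}
    - {"x": -2.7, "y": -0.4, "z": 0, "ax": 0, "ay": 0, "az": 0, "claw": -0.6}
    - {"x": -3.4, "y": -0.6, "z": 0, "ax": 0, "ay": 0, "az": 0, "claw": -0.6}
    - {"x": -4.0, "y": -0.9, "z": 0, "ax": 0, "ay": 0, "az": 0, "claw": -0.6}
    - {"x": -4.6, "y": -1.2, "z": 0, "ax": 0, "ay": 0, "az": 0, "claw": -0.6}
    - {"x": -5.2, "y": -1.5, "z": 0, "ax": 0, "ay": 0, "az": 0, "claw": -0.6}
    - {"x": -5.2, "y": -1.5, "z": 0, "ax": 0, "ay": 0, "az": 0, "claw": -0.6}
    - {"x": -5.2, "y": -1.5, "z": 0, "ax": 0, "ay": 0, "az": 0, "claw": -0.6}
    - {"x": -5.2, "y": -1.5, "z": 0, "ax": 0, "ay": 0, "az": 0, "claw": -0.6}

```text
t: 4.95
position: [0.4974, 0.2942, 0.0694]
tcp_rot: [-3.141, -0.002, 0.009]
contact_force: [1.0, -0.7, 6.7]
finger_gap: 0.272
```

>>> play_rows:
  moves:
    - {"x": 0, "y": 0, "z": 0, "ax": 0, "ay": 0, "az": 0, "claw": -0.2}
    - {"x": 0, "y": 0, "z": 0, "ax": 0, "ay": 0, "az": 0, "claw": 0.2}
    - {"x": 0, "y": 0, "z": 0, "ax": 0, "ay": 0, "az": 0, "claw": 0.8}
    - {"x": 0, "y": 0, "z": 0, "ax": 0, "ay": 0, "az": 0, "claw": 0.8}
    - {"x": 0, "y": 0, "z": 0, "ax": 0, "ay": 0, "az": 0, "claw": 0.8}
    - {"x": 0, "y": 0, "z": 0, "ax": 0, "ay": 0, "az": 0, "claw": 0.8}
    - {"x": 0, "y": 0, "z": 0, "ax": 0, "ay": 0, "az": 0, "claw": 0.8}
    - {"x": 0, "y": 0, "z": 3, "ax": 0, "ay": 0, "az": 0, "claw": 0.8}
    - {"x": 0, "y": 0, "z": 6, "ax": 0, "ay": 0, "az": 0, "claw": 0.8}
    - {"x": 0, "y": 0, "z": 9, "ax": 0, "ay": 0, "az": 0, "claw": 0.8}
    - {"x": 0, "y": 0, "z": 12, "ax": 0, "ay": 0, "az": 0, "claw": 0.8}
    - {"x": 0, "y": 0, "z": 16, "ax": 0, "ay": 0, "az": 0, "claw": 0.8}
    - {"x": 0, "y": 0, "z": 16, "ax": 0, "ay": 0, "az": 0, "claw": 0.8}
    - {"x": 0, "y": 0, "z": 16, "ax": 0, "ay": 0, "az": 0, "claw": 0.8}

```text
t: 6.12
position: [0.4992, 0.2952, 0.2322]
tcp_rot: [-3.138, -0.007, 0.008]
contact_force: [-0.2, 0.0, 0.4]
finger_gap: 0.904
```

Run:
```python
from workcell import *
import cv2,numpy as np
a=snapshot("wrist");b=snapshot("scene")
o=cv2.imread("pics/scene0.png")[...,::-1]
print("maple diff",np.abs(o[165:240,85:170].astype(int)-b[165:240,85:170]).mean(),"blue",np.abs(o[140:200,340:410].astype(int)-b[140:200,340:410]).mean())
cv2.imwrite("pics/w3.png",np.hstack([cv2.resize(a,(400,300)),cv2.resize(b,(400,300))])[...,::-1])
```

```text
maple diff 23.070901960784315 blue 9.831984126984127
```

View pics/w3.png

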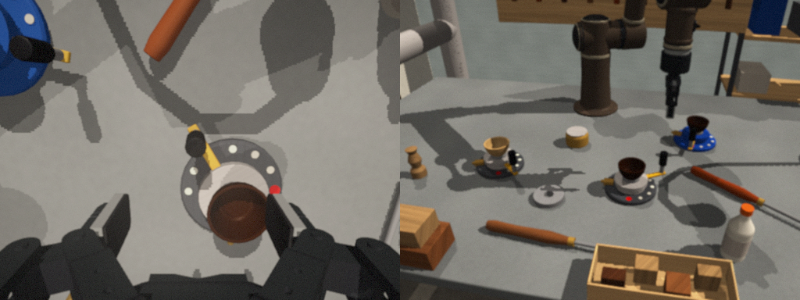

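The wrist view shows the red dot at (275,190), then three white dots (271,168), (254,155), (232,149). The arm lies over the fourth stop near (213,155), with (193,170) and (188,190) beyond it, so it is at 120°. The maple knob is still at the same scene pixel, about (144,202). The gripper is open and clear.

```bash
python3 -c "
from workcell import *
print(sense()['contact_force'],job_done())"
```

```text
the job is handed in; nothing more can be done
[-0.53849494 -0.51408317 -0.19392478] None
```

The walnut stand is set to 120°. It started at 60°, so I gripped its knob, turned it anticlockwise two clicks, let go and lifted clear. The job was handed in at about 6 s.

**Final checks:**
- **Walnut stand:** the last wrist picture shows three white dots between the red mark and the yellow arm, so the arm is at the fourth stop. I read this by eye and did not measure the angle.
- **Robot:** the gripper was open and well above the knob, with contact force about 0.8 N or less, about the same as before I started.
- **Maple stand:** its knob is at the same place in the scene picture as at the start, also judged by eye. The pixel comparison of its surroundings did differ (mean 23, against 10 around the blue stand). I put that down to the arm's changed shadow and did not check further; the arm never went near that stand.

**What went wrong on the way:**
- The first move call was refused because its rows were missing keys, and nothing moved.
- The wrist-camera mask of the knob caught only a sliver of it. I used the knob position from the dot fit instead, which agreed with the two-camera estimate to about 3 mm.

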